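# Pack, clamp and lid a jar carrier at the olive stall

### The job

Stand every jar of olive paste on the counter upright in a single row in the carrier's channel, then slide the red jaw along until the row is clamped and the yellow sprung pad has been pressed in by about 6 mm (half its travel), and leave it so. Then put the lid on: hook its two steel tabs under the steel lip with the lid tilted, swing it down until it lies flat on both ledges, centred along the carrier, let go, and turn the latch lever square across the lid's edge. Do not disturb the oil tin or the oil bottle.

Things in the scene. Friction and masses are not known exactly. Their poses are not given: they have to be found in the camera images.
- case: wooden jar carrier fixed to the counter, 230 (x) x 330 (y) x 111 mm. Origin under its centre on the counter; x points from the lip (robot side) to the latch side, y along the row of jars towards the yellow pad, z up. Two ledges along y, tops at z = 92 mm, carry the lid; between them (x = -83 to +83 mm) it is open from above. Its y ends are open above the floor
- channel (a point): middle of the floor of the jar channel: case (0, 0, 10) mm, axes as the case's. The channel runs along y between two guides 60 mm apart (inner faces) that rise 20 mm above the floor; it holds one row of jars from the yellow pad on
- lip (a point): middle of the inner edge of the dark steel lip, on its underside: case (-85, 0, 105) mm. The lip is 6 mm thick (top at z = 111) and overhangs the ledge (x = -97 to -83, top z = 92 mm), leaving a slot 13 mm high and 12 mm deep, open towards +x, closed by a wall at x = -97 mm
- far_ledge (a point): middle of the latch-side ledge: case (90, 0, 92) mm; the ledge spans x = 83 to 97 mm. Behind it a wall at x = 97 mm rises to z = 107 mm and stops the lid's far edge, so the lid (188 mm) has 6 mm of play in x between the two walls
- jaw (a joint): sliding red clamp jaw in the channel: m moved towards the yellow pad (case +y), 0 = fully open, up to 0.20. Stays where it is left; about 6 N of friction to move it
- jaw_mid (a point): red jaw, an upright block 40 mm (case x) x 18 mm (case y) x 72 mm tall, its top at case z = 84 mm; the point is on its mid-plane 24 mm below the top. Its clamping face is 9 mm from the point towards +y. Grip it across its 40 mm width from above
- pad (a joint): yellow sprung pad at the +y end of the channel: m pressed in, 0 = free, 0.012 = bottomed; spring 500 N/m. Shows the clamping force on the row
- pad_face (a point): centre of the pad's face, 44 mm wide and 50 mm tall, facing the jaw; at case y = 135 mm when free
- lever (a joint): steel latch lever lying on top of the +x wall, turning about a vertical pin at case (106, 0) mm: rad, 0 = along the wall (pointing to case +y), 1.57 = square across the lid's edge (pointing to case -x), range -0.7 to 2.2, negative leans outwards off the case. Anticlockwise from above is positive. Stays where it is left, about 0.08 N m of friction; its underside clears a seated lid by 10 mm
- lever_peg (a point): upright red round peg on the lever, 14 mm diameter, 42 mm tall (case z 116 to 158 mm), 40 mm from the pin; the point is at its mid-height
- lid_handle (a point): centre of the lid's green handle bar: 90 mm along lid y, 16 mm thick along lid x, 36 mm tall (6 to 42 mm above the lid's underside). Take it across its thickness; this point is 24 mm above the underside
- lid_hook (a point): middle of the line through the lower edges of the two tab tips (lid x = -94 mm, y = 0, underside); axes as the lid's
- lid_far (a point): middle of the lid's opposite edge (lid x = +94 mm, y = 0, underside); axes as the lid's
- jar1_mid (a point): jar of olive paste, upright glass cylinder with white screw cap, green and paper label; 54 mm diameter, 75 mm tall, about 0.18 kg. The point is its centre, 37.5 mm above its foot; z is its axis. The number of jars differs from start to start (2 to 4); an absent jar has no pose
- jar2_mid (a point): jar of olive paste, upright glass cylinder with white screw cap, green and paper label; 54 mm diameter, 75 mm tall, about 0.18 kg. The point is its centre, 37.5 mm above its foot; z is its axis. The number of jars differs from start to start (2 to 4); an absent jar has no pose
- jar3_mid (a point): jar of olive paste, upright glass cylinder with white screw cap, green and paper label; 54 mm diameter, 75 mm tall, about 0.18 kg. The point is its centre, 37.5 mm above its foot; z is its axis. The number of jars differs from start to start (2 to 4); an absent jar has no pose
- jar4_mid (a point): jar of olive paste, upright glass cylinder with white screw cap, green and paper label; 54 mm diameter, 75 mm tall, about 0.18 kg. The point is its centre, 37.5 mm above its foot; z is its axis. The number of jars differs from start to start (2 to 4); an absent jar has no pose
- tin: bystander: golden oil tin, 70 x 100 x 150 mm, origin under its centre
- oil: bystander: green oil bottle, 60 mm diameter, 160 mm tall, origin under its centre
- lid: plywood lid, about 0.26 kg, lying flat; origin at the middle of its underside, below the handle's centre. Panel 6 mm thick, 290 mm along y, x from -80 to +94 mm; two dark steel hook tabs, 50 mm wide and 6 mm thick, at y = -80 and +80 mm, prolong it to x = -94 mm. On the carrier its axes lie along the case's
Mind the look-alikes: they are no part of the job. What is shaped like the part that bears jar2_mid but pink is not meant. Leave any orange look-alike of the part that bears jar3_mid alone.

How it is judged:
By the outcome, as a careful person would: the job done as asked, in the order asked, and still so for the second after the job is handed in, with the robot touching nothing.
Of jar1, jar2, jar3, jar4 only 2 to 4 are there at a start; the rules pass over those that are not, and their reading is None.
At some moment in a run one of lid may be knocked a few centimetres aside while the robot is not near it.
It also fails if it takes over 210 s, if anything falls off the work surface, if the arm or the gripper's body presses on something with over 40 N, if the wrist force passes 120 N, or if a joint passes its speed limit or range.

### The arm

A 6-joint arm with a two-finger parallel gripper is mounted at the origin on the work surface. World frame = base frame: x ahead of the robot, y to its left, z up, the work surface at z = 0. Lengths are in m, angles in rad, forces in N, time in s.
With the tool pointing down it reaches from about 0.3 to 0.775 m from the base axis. Payload 14.6 kg.
Tool frame: the origin (TCP) lies at the centre of the arm's flange, where the gripper is bolted on; the fingertips stand 199 mm ahead of it and the grasp point (between the pads) lies ctrl.tcp_to_grasp ahead of it (ctrl.tcp_to_grasp is the distance from the TCP to the grasp point, in m); z points along the fingers, y is the line along which they close (so a half turn about z gives the same grasp; the last joint's range is limited). The gripper opens to 94 mm and grips with 3 to 60 N. Pads are 16 mm wide; open, the fingers measure 119 mm over their backs; the gripper's body (75 mm by 177 mm) begins 78 mm behind the grasp point.
Start: joints at [-1.347, 0.3, 1.521, -0, 1.321, -0.067], TCP at [0.158, -0.527, 0.405] pointing down, gripper open.
Joint ranges: [-3.03, 3.03], [-0.79, 2.21], [0.23, 2.52], [-1.04, 4.18], [0, 3.07], [-2.55, 2.55]. Speed limits (rad/s): [2.22, 2.22, 2.57, 3.14, 3.14, 3.14].

### API

Orientations are given as [roll, pitch, yaw] about the fixed x, y, z axes, in that order (R = Rz(yaw) Ry(pitch) Rx(roll)).
In Python, from station import ctrl gives the robot as it stands. The module is installed in compiled form; this text tells all that it offers.
- The arm moves only by the shell command python3 -m jog 'ROWS' [OPENING] [FORCE]. ROWS is JSON, a list of rows, each a list of 6 numbers: the shift along the tool's x, y, z in cm, then the turn, a rotation vector about the tool's x, y, z in rad. In form: [[tx, ty, tz, ax, ay, az], ...]. A call has 1 to 8 rows; each row is the pose to reach, as a shift and turn from the pose commanded when the call began, along the tool's axes at that moment; what a row does not reach only later rows make up. A row lasts 1/10 s, in which the tool goes at most 50 mm and 8.59 degrees, less where a joint would pass 70% of its speed; a pose out of reach is approached as far as the arm can. A call with a gripper value outside its range is refused whole. OPENING is the opening in per cent of the stroke, from 0 (shut) to 100 (fully open), set as the call begins (- or left out, the last holds). The fingers move at their own pace and stop on an object; FORCE is the grip in N (left out, the last holds). Time passes only in rows, so rows that repeat a pose let the fingers close. It gives the time, the measured TCP pose, the force, the opening and the grip force at its end, in the units of the state.
- ctrl.get_obs(): the state, without advancing time (a new reading comes with each control period).
- ctrl.camera(name): name is "scene" or "top" or "wrist"; returns a dict with "img" (420x560x3 uint8, blue, green, red), "intrinsics" (3x3 intrinsics, pixels), "R" (3x3) and "t" (3): a world point X has camera coordinates R X + t. Camera axes: x right, y down, z forward; pixel columns grow to the right and rows downward; lengths in m; the calibration is good to about 2 mm. The wrist camera is an equidistant fisheye: a pixel r from the principal point sees the ray r / f radians off the axis. A picture is of the moment at which its call begins. There is no depth.
- ctrl.hand_in(): hands the job in; it is judged then, once.
The state is a dict: "time_s": time; "qpos": joint angles; "joint_vel": joint speeds; "tau": joint torques, N m; "ee_pos": TCP position; "eef_rot": TCP orientation; "force": force on the tool from outside, world axes, zero at the start; "moment": the same for the moment, N m; "grip_width": finger opening in m; "grip_force": force on a finger pad.
Only numpy, scipy, OpenCV 4.12 (cv2) and the standard library are available. Lean on these libraries where they do the work, as an engineer would, in place of code of your own. Each camera call takes 0.05 s, during which the arm holds its last target. There are 200 camera calls.

## Working session

There is one attempt and no reset: what is moved stays moved. The work goes in short steps, Python scripts to look and compute and a shell command to move; the robot and the scene stay as the last step left them, time stands still between calls to the robot, and variables do not carry over. Pictures are saved under pics/ and viewed, at most 14 in all, crops included, and the job is handed in when it is done.

```bash
mkdir -p pics; cat > h.py <<'E'
import numpy as np, cv2
from scipy.spatial.transform import Rotation as Rn
from station import ctrl
def snap(n,f):
    c=ctrl.camera(n); cv2.imwrite('pics/'+f+'.png',c['img']); np.savez('pics/'+f,K=c['intrinsics'],R=c['R'],t=c['t']); return c
def ray(f,u,v):
    c=np.load('pics/'+f+'.npz'); K=c['K']
    x=np.array([(u-K[0,2])/K[0,0],(v-K[1,2])/K[1,1]])
    if f.startswith('w'):
        r=np.hypot(*x); d=np.array([*(x/r*np.sin(r) if r>0 else x),np.cos(r)])
    else: d=np.array([*x,1.])
    return -c['R'].T@c['t'], c['R'].T@d
def onz(f,u,v,z):
    o,d=ray(f,u,v); return o+d*(z-o[2])/d[2]
def proj(f,X):
    c=np.load('pics/'+f+'.npz');p=c['R']@np.array(X)+c['t'];K=c['K']
    if f.startswith('w'):
        r=np.hypot(p[0],p[1]);a=np.arctan2(r,p[2]);q=p[:2]/r*a
    else:q=p[:2]/p[2]
    return q*[K[0,0],K[1,1]]+K[:2,2]
def crop(f,x0,y0,x1,y1,s,o):
    im=cv2.imread('pics/'+f+'.png')[y0:y1,x0:x1]; cv2.imwrite('pics/'+o+'.png',cv2.resize(im,None,fx=s,fy=s,interpolation=cv2.INTER_CUBIC))
def tcp():
    o=ctrl.get_obs(); e=np.array(o['eef_rot']); 
    return np.array(o['ee_pos']), (Rn.from_euler('xyz',e) if e.size==3 else Rn.from_matrix(e) if e.size==9 else Rn.from_quat(e))
def to(grasp,yaw,tilt=None):
    """shift(cm, tool axes) and rotvec to put grasp point at grasp, tool down with finger line (tool y) at yaw (mod pi)"""
    p,R=tcp(); best=None
    for k in (0,1):
        y=yaw+k*np.pi; yv=np.array([np.cos(y),np.sin(y),0]); z=np.array([0,0,-1.])
        if tilt is not None: z=tilt[0]; yv=tilt[1]*(1-2*k)
        T=Rn.from_matrix(np.c_[np.cross(yv,z),yv,z])
        rv=(R.inv()*T).as_rotvec()
        if best is None or np.linalg.norm(rv)<np.linalg.norm(best[0]): best=(rv,T,z)
    rv,T,z=best
    d=R.inv().apply(np.array(grasp)-z*ctrl.tcp_to_grasp-p)*100
    print('row',np.r_[d.round(2),rv.round(3)].tolist(), 'n>=',max(np.linalg.norm(d)/5,np.degrees(np.linalg.norm(rv))/8.59).round(1))
E
python3 - <<'E'
from h import *
o=ctrl.get_obs(); print(o, ctrl.tcp_to_grasp)
a=snap('top','top0')['img'];b=snap('scene','s0')['img'];snap('wrist','w0')
E
```

```text
{'time_s': 0.0, 'qpos': array([-1.34655981e+00,  3.00450954e-01,  1.52159166e+00,  3.23829425e-06,
        1.32069829e+00, -6.65955413e-02]), 'joint_vel': array([ 0.00031122,  0.00112189,  0.00105954, -0.00023811, -0.00097219,
        0.00021828]), 'tau': array([ 4.31590797e-05, -5.31808662e+01, -3.52734590e+01,  7.08745932e-02,
        2.44126737e-02, -7.24643428e-05]), 'ee_pos': array([ 0.15770335, -0.52686545,  0.40409277]), 'eef_rot': array([-3.14044716e+00, -7.95414763e-05,  2.90831211e-01]), 'force': array([0.37705913, 0.0336893 , 0.14776711]), 'moment': array([ 0.01402827, -0.01148976,  0.07065154]), 'grip_force': 0.0, 'grip_width': 0.09432577452375261} 0.1804
```

View pics/top0.png

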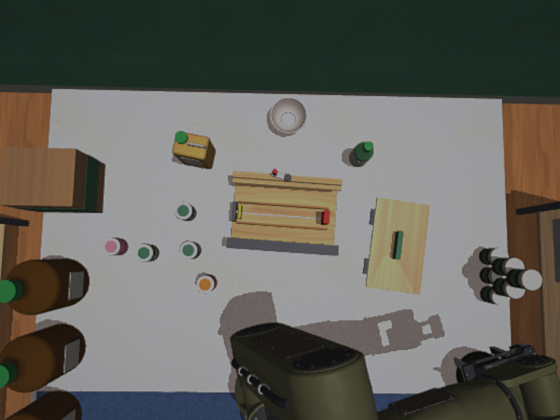

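View pics/s0.png

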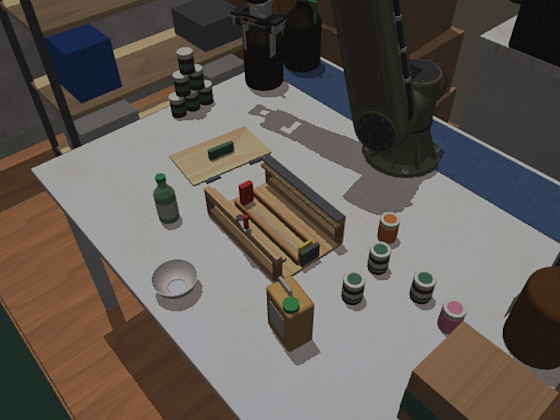

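The green-labelled candidates in top0 are at (185,212), (147,253) and (190,250). The look-alikes are pink at (116,247) and orange at (205,284), and there is a dark pyramid near (500,275). I'll check these in an enlarged crop.

```bash
python3 - <<'E'
from h import *
A=cv2.imread('pics/top0.png')[190:300,95:235]; B=cv2.imread('pics/s0.png')[200:340,330:480]; C=cv2.imread('pics/s0.png')[40:125,150:230]
f=lambda a,w,h:cv2.resize(a,(w,h),interpolation=cv2.INTER_CUBIC)
cv2.imwrite('pics/c1.png',np.vstack([np.hstack([f(A,400,314),f(B,336,314)]),np.hstack([f(C,300,280),f(cv2.imread('pics/w0.png'),436,280)])]))
crop('top0',215,160,435,300,3.6,'c2')
for u,v in [(185,212),(147,253),(190,250),(116,247),(205,284),(500,275)]: print(onz('top0',u,v,.075))
for f in('top0','s0'):
  c=np.load(f'pics/{f}.npz');print(c['K'][0,0],-c['R'].T@c['t'])
E
```

```text
[0.53977836 0.27985361 0.075     ]
[0.41450439 0.38868774 0.075     ]
[0.42530024 0.26072199 0.075     ]
[0.43107859 0.4817505  0.075     ]
[0.3248946  0.21259192 0.075     ]
[ 0.36316924 -0.67912075  0.075     ]
406.6567373037303 [0.42232358 0.01250825 1.3076924 ]
523.5726073404293 [1.18798873 0.75991141 1.0954343 ]
```

View pics/c1.png

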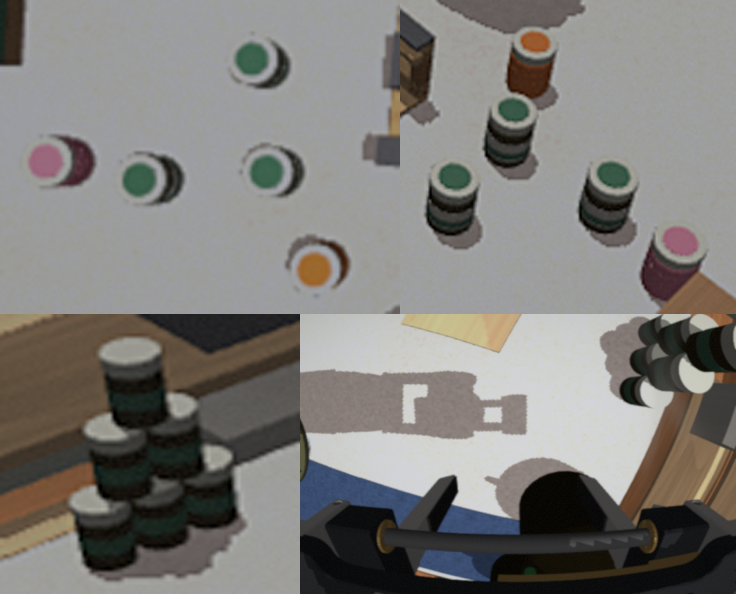

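View pics/c2.png

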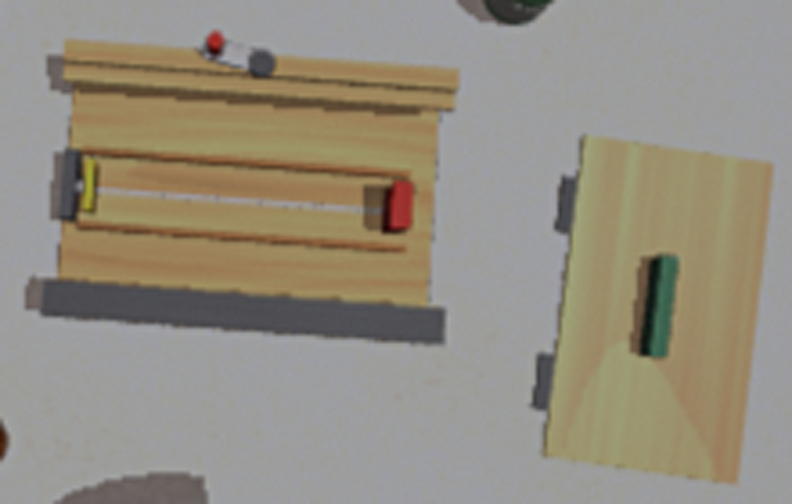

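The crops show exactly three olive jars with green discs, and the pink and orange jars are decoys. The pyramid has no green discs and is scenery at the far corner (y≈-0.68). The lid lies with its tabs towards the case. Next I'll fit the poses.

```bash
cat >> h.py <<'E'
from scipy.optimize import least_squares
def fit(f,obs,x0):
    """obs: [(u,v),(X local)]; planar pose x,y,yaw"""
    def P(p,l): c,s=np.cos(p[2]),np.sin(p[2]); return [p[0]+c*l[0]-s*l[1],p[1]+s*l[0]+c*l[1],l[2]]
    r=least_squares(lambda p:np.concatenate([proj(f,P(p,l))-uv for uv,l in obs]),x0,loss='soft_l1')
    print(r.x.round(4),r.fun.reshape(-1,2).round(1).tolist()); return r.x
E
python3 - <<'E'
from h import *
k=lambda u,v:np.array([215+(u)/3.6,160+(v)/3.6])
fit('top0',[(k(42,282),(-.085,.165,.111)),(k(445,310),(-.085,-.165,.111)),(k(443,342),(-.115,-.165,.111)),(k(38,312),(-.115,.165,.111)),(k(65,40),(.115,.165,.107)),(k(459,70),(.115,-.165,.107)),(k(90,185),(0,.135,.05))],[.5,0,0])
fit('top0',[(k(583,135),(-.08,.145,.006)),(k(773,162),(.094,.145,.006)),(k(738,483),(.094,-.145,.006)),(k(545,456),(-.08,-.145,.006))],[.45,-.3,-1.6])
for u,v in [(185,212),(147,253),(190,250)]:
  # centre of green cap at z .075 ; refine centroid of green
  im=cv2.imread('pics/top0.png').astype(int); sub=im[v-9:v+10,u-9:u+10]; m=(sub[:,:,1]-sub[:,:,2]>18); ys,xs=np.nonzero(m)
  uu,vv=u-9+xs.mean(),v-9+ys.mean(); print(m.sum(),uu,vv,onz('top0',uu,vv,.075).round(4))
print(onz('top0',*k(215,42),.158),onz('top0',*k(262,63),.12))
E
```

```text
[ 0.5384 -0.0218 -0.0597] [[-0.1, -0.9], [-0.0, -0.3], [-0.1, 1.0], [0.1, 1.0], [-0.5, -0.4], [-0.1, -0.3], [0.8, 0.1]]
[ 0.4508 -0.384  -1.6971] [[-0.1, -0.3], [0.1, -0.2], [0.2, 0.3], [-0.2, 0.2]]
98 182.6530612244898 210.23469387755102 [0.545  0.2871 0.075 ]
102 143.1078431372549 252.5686274509804 [0.4156 0.4003 0.075 ]
102 187.86274509803923 249.9607843137255 [0.4253 0.2671 0.075 ]
[0.65221952 0.01007586 0.158     ] [ 0.64301922 -0.02891711  0.12      ]
```

```bash
python3 - <<'E'
from h import *
to([.545,.287,.20],-.06)
E
```

```text
row [60.44, -66.86, 2.44, -0.001, -0.001, -1.22] n>= 18.0
```

```bash
R='r'; python3 -m jog '[[5,-5,1,0,0,-0.13],[8,-9,1,0,0,-0.26],[11,-12,1.2,0,0,-0.4],[15,-16,1.2,0,0,-0.55],[18,-20,1.2,0,0,-0.7],[21,-23,1.2,0,0,-0.8],[24,-26,1.2,0,0,-0.9],[24,-26,1.2,0,0,-0.9]]' 100; python3 -c "
from h import *
to([.545,.287,.20],-.06)"
```

```text
time_s: 0.95
ee_pos: [0.3144, -0.2053, 0.3928]
eef_rot: [3.141, -0.0, 1.199]
force: [-0.3, -0.9, 0.6]
grip_width: 0.0941
grip_force: 0.0
row [54.25, 3.62, 1.27, 0.001, -0.0, -0.311] n>= 10.9
```

```bash
python3 -m jog '[[4,0.3,0.2,0,0,-0.1],[8,0.6,0.4,0,0,-0.2],[12,0.9,0.4,0,0,-0.311],[16,1.2,0.4,0,0,-0.311],[20,1.4,0.4,0,0,-0.311],[24,1.6,0.4,0,0,-0.311],[27,1.8,0.4,0,0,-0.311],[27,1.8,0.4,0,0,-0.311]]' ; python3 -c "
from h import *
to([.545,.287,.20],-.06)
c,s=np.cos(-.0597),np.sin(-.0597)
for w in [(.545,.287),(.4156,.4003),(.4253,.2671)]:
  d=np.array(w)-[.5384,-.0218]; print('case',(c*d[0]+s*d[1]).round(4),(-s*d[0]+c*d[1]).round(4))"
```

```text
time_s: 1.75
ee_pos: [0.4309, 0.0369, 0.3883]
eef_rot: [-3.141, -0.0, 1.504]
force: [-0.1, -0.3, -0.5]
grip_width: 0.0943
grip_force: 0.0
row [25.71, 9.72, 0.79, -0.001, -0.0, -0.007] n>= 5.5
case -0.0118 0.3086
case -0.1478 0.414
case -0.1301 0.2816
```

```bash
python3 -m jog '[[5,2,0.2,0,0,-0.007],[10,4,0.5,0,0,-0.007],[15,6,0.8,0,0,-0.007],[19,8,0.8,0,0,-0.007],[23,9.72,0.8,0,0,-0.007],[25.71,9.72,0.8,0,0,-0.007],[25.71,9.72,0.8,0,0,-0.007],[25.71,9.72,0.8,0,0,-0.007]]' | grep -v grip; python3 -m jog '[[0,0,4],[0,0,8],[0,0,11],[0,0,13],[0,0,14.2],[0,0,14.2],[0,0,14.2]]'|| python3 -m jog '[[0,0,4,0,0,0],[0,0,8,0,0,0],[0,0,11,0,0,0],[0,0,13,0,0,0],[0,0,14.2,0,0,0],[0,0,14.2,0,0,0]]'; python3 -c "
from h import *
to([.545,.287,.0575],-.06); snap('wrist','w1')"
```

```text
time_s: 2.55
ee_pos: [0.5449, 0.2841, 0.3801]
eef_rot: [-3.141, 0.001, 1.509]
force: [-0.3, -0.3, -0.3]
time_s: 3.15
ee_pos: [0.5447, 0.2836, 0.2377]
eef_rot: [-3.14, 0.001, 1.507]
force: [-0.1, -0.4, -0.4]
grip_width: 0.094
grip_force: 0.0
row [0.34, 0.01, -0.02, -0.002, 0.001, -0.003] n>= 0.1invalid input at $[0]: expected 6 numbers
```

View pics/w1.png

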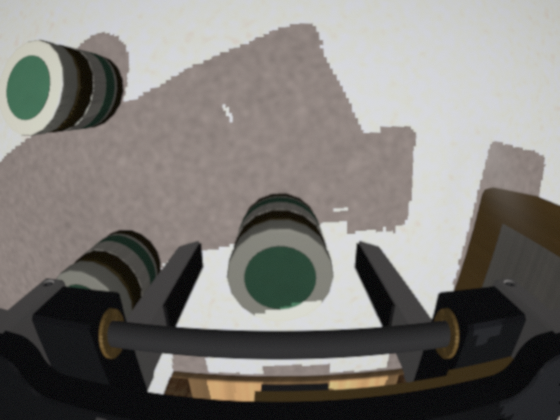

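```bash
python3 -m jog '[[0.2,0,0,0,0,0],[0.2,0,0,0,0,0],[0.2,0,0,0,0,0],[0.2,0,0,0,0,0],[0.2,0,-3,0,0,0],[0.2,0,-7,0,0,0],[0.2,0,-11,0,0,0],[0.2,0,-12,0,0,0]]' 40 20; python3 -m jog '[[-4,0.3,0,0,0,0],[-8,0.6,0,0,0,0],[-12,0.9,0,0,0,0],[-16,1.2,0,0,0,0],[-19,1.2,0,0,0,0],[-20,1.2,0,0,0,0],[-20,1.2,0,0,0,0]]'; cat >> h.py <<'E'
CASE=[.5384,-.0218,-.0597]
def cw(x,y,z):
    c,s=np.cos(CASE[2]),np.sin(CASE[2]); return [CASE[0]+c*x-s*y,CASE[1]+s*x+c*y,z]
E
python3 -c "
from h import *
to(cw(0,.104,.1695),-.0597); snap('top','top1'); snap('wrist','w2'); crop('top1',215,160,355,260,5.5,'c3')"
```

```text
time_s: 4.0
ee_pos: [0.5448, 0.287, 0.3637]
eef_rot: [3.136, -0.003, 1.509]
force: [0.5, 0.7, -0.4]
grip_width: 0.0379
grip_force: 0.0
time_s: 4.7
ee_pos: [0.5443, 0.0858, 0.3584]
eef_rot: [-3.141, -0.0, 1.507]
force: [0.1, 1.3, 0.6]
grip_width: 0.0377
grip_force: 0.0
row [-0.37, 0.05, 0.85, -0.0, -0.0, -0.004] n>= 0.2
```

View pics/w2.png

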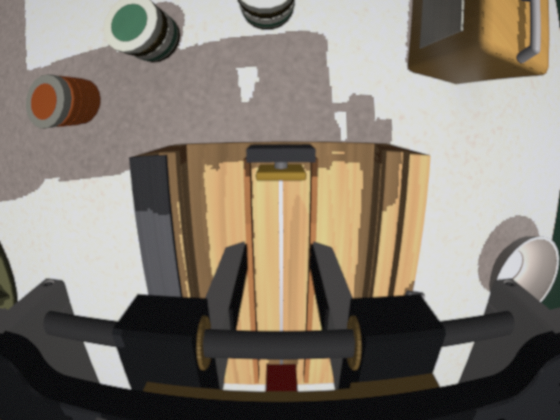

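The fingers closed too late and the gripper came up empty. The w2 view shows an empty channel, centred between the guides. I'll look where jar 1 is now.

```bash
python3 - <<'E'
from h import *
for u,v in [(183,211),(144,253),(188,250)]:
  im=cv2.imread('pics/top1.png').astype(int); sub=im[v-14:v+15,u-14:u+15]; m=(sub[:,:,1]-sub[:,:,2]>18); ys,xs=np.nonzero(m)
  uu,vv=u-14+xs.mean(),v-14+ys.mean(); print(m.sum(),uu,vv,onz('top1',uu,vv,.075).round(4))
crop('top1',130,180,230,280,5,'c4')
E
```

```text
98 182.6530612244898 210.23469387755102 [0.545  0.2871 0.075 ]
103 143.14563106796118 252.5242718446602 [0.4158 0.4002 0.075 ]
103 187.89320388349515 249.9126213592233 [0.4255 0.267  0.075 ]
```

View pics/c4.png

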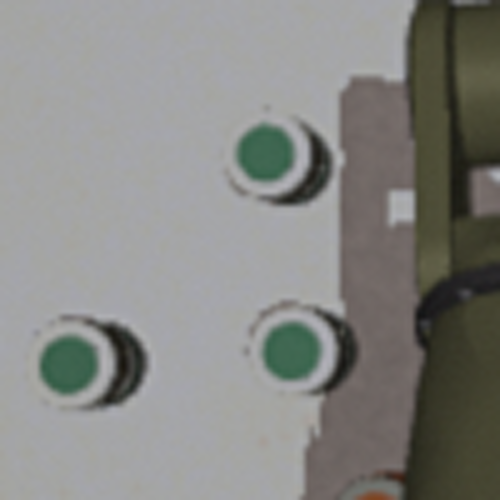

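The jars are upright and unmoved. I'll retry with more closing time.

```bash
python3 -m jog '[[4,-0.3,0,0,0,0],[8,-0.6,0,0,0,0],[12,-0.9,0,0,0,0],[16,-1.2,0,0,0,0],[19,-1.2,0,0,0,0],[20.1,-1.2,0,0,0,0],[20.1,-1.2,0,0,0,0],[20.1,-1.2,0,0,0,0]]' 100 20; python3 -m jog '[[0,0,3,0,0,0],[0,0,6,0,0,0],[0,0,9,0,0,0],[0,0,11,0,0,0],[0,0,12,0,0,0],[0,0,12,0,0,0]]'; python3 -m jog '[[0,0,0,0,0,0],[0,0,0,0,0,0],[0,0,0,0,0,0],[0,0,0,0,0,0],[0,0,0,0,0,0],[0,0,0,0,0,0],[0,0,0,0,0,0],[0,0,0,0,0,0]]' 20 20
```

```text
time_s: 5.6
ee_pos: [0.5447, 0.2875, 0.3584]
eef_rot: [-3.141, 0.0, 1.509]
force: [1.0, -0.2, -0.9]
grip_width: 0.0937
grip_force: 0.0
time_s: 6.2
ee_pos: [0.5449, 0.2869, 0.2379]
eef_rot: [-3.14, 0.001, 1.508]
force: [-0.5, 0.3, 0.5]
grip_width: 0.0939
grip_force: 0.0
time_s: 7.0
ee_pos: [0.5449, 0.2879, 0.2389]
eef_rot: [3.141, -0.0, 1.509]
force: [-0.1, -0.5, 3.6]
grip_width: 0.0535
grip_force: 20.0
```

```bash
python3 -m jog '[[0,0,-3,0,0,0],[0,0,-7,0,0,0],[0,0,-11,0,0,0],[0,0,-12,0,0,0],[0,0,-12,0,0,0]]' >/dev/null; python3 -m jog '[[-4,0.3,0,0,0,0],[-8,0.6,0,0,0,0],[-12,0.9,0,0,0,0],[-16,1.2,0,0,0,0],[-19,1.2,0,0,0,0],[-20.4,1.25,0,0,0,0],[-20.4,1.25,0,0,0,0],[-20.4,1.25,0,0,0,0]]'; python3 -c "
from h import *
to(cw(0,.104,.0695),-.0597)"
```

```text
time_s: 8.3
ee_pos: [0.5447, 0.0841, 0.3577]
eef_rot: [-3.14, -0.0, 1.509]
force: [-0.1, -0.3, -1.4]
grip_width: 0.0538
grip_force: 20.0
row [-0.21, 0.02, 10.78, -0.001, -0.0, -0.002] n>= 2.2
```

```bash
python3 -m jog '[[-0.2,0,3,0,0,0],[-0.2,0,6,0,0,0],[-0.2,0,9,0,0,0],[-0.2,0,10.3,0,0,0],[-0.2,0,10.8,0,0,0],[-0.2,0,10.8,0,0,0],[-0.2,0,10.8,0,0,0]]'; python3 -m jog '[[0,0,0,0,0,0],[0,0,0,0,0,0],[0,0,0,0,0,0],[0,0,0,0,0,0],[0,0,-3,0,0,0],[0,0,-7,0,0,0],[0,0,-11,0,0,0],[0,0,-13,0,0,0]]' 100; python3 -c "
from h import *
to([.4255,.267,.20],-.0597)"
```

```text
time_s: 9.0
ee_pos: [0.5448, 0.0818, 0.2518]
eef_rot: [3.14, -0.0, 1.509]
force: [0.4, 0.2, -1.3]
grip_width: 0.054
grip_force: 20.0
time_s: 9.8
ee_pos: [0.5445, 0.0814, 0.3843]
eef_rot: [3.137, -0.001, 1.509]
force: [-0.1, -1.0, -0.4]
grip_width: 0.0941
grip_force: 0.0
row [17.78, -13.03, 0.35, 0.004, -0.001, -0.002] n>= 4.4
```

```bash
python3 -m jog '[[3.5,-2.6,0,0,0,0],[7,-5.2,0,0,0,0],[10.5,-7.8,0,0,0,0],[14,-10.4,0,0,0,0],[17,-12.5,0.3,0,0,0],[17.8,-13,0.3,0,0,0],[17.8,-13,0.3,0,0,0]]' >/dev/null; python3 -m jog '[[0,0,4,0,0,0],[0,0,8,0,0,0],[0,0,12,0,0,0],[0,0,13.5,0,0,0],[0,0,14.2,0,0,0],[0,0,14.2,0,0,0]]'; python3 -m jog '[[0,0,0,0,0,0],[0,0,0,0,0,0],[0,0,0,0,0,0],[0,0,0,0,0,0],[0,0,0,0,0,0],[0,0,0,0,0,0],[0,0,0,0,0,0]]' 20; python3 -m jog '[[0,0,-3,0,0,0],[0,0,-7,0,0,0],[0,0,-11,0,0,0],[0,0,-14,0,0,0],[0,0,-14,0,0,0]]' ;python3 -c "
from h import *
to(cw(0,.048,.205),-.0597)"
```

```text
time_s: 11.1
ee_pos: [0.4265, 0.2664, 0.2354]
eef_rot: [-3.141, 0.0, 1.508]
force: [-0.0, -0.2, 0.6]
grip_width: 0.0941
grip_force: 0.0
time_s: 11.8
ee_pos: [0.4258, 0.2672, 0.2358]
eef_rot: [3.141, -0.0, 1.509]
force: [-0.4, 0.1, 2.1]
grip_width: 0.0538
grip_force: 20.0
time_s: 12.3
ee_pos: [0.426, 0.2673, 0.3794]
eef_rot: [3.136, -0.003, 1.509]
force: [1.7, -0.4, -1.9]
grip_width: 0.0538
grip_force: 20.0
row [-23.36, 13.0, -0.61, 0.005, -0.003, -0.002] n>= 5.3
```

```bash
python3 -m jog '[[-4,2.3,0,0,0,0],[-8,4.6,0,0,0,0],[-12,6.9,0,0,0,0],[-16,9.2,0,0,0,0],[-20,11.3,0,0,0,0],[-23,13,0,0,0,0],[-23.35,13,0,0,0,0],[-23.35,13,0,0,0,0]]' ;python3 -c "
from h import *
to(cw(0,.048,.067),-.0597)"
```

```text
time_s: 13.1
ee_pos: [0.541, 0.0254, 0.3743]
eef_rot: [-3.139, 0.0, 1.507]
force: [-1.1, 0.5, -1.9]
grip_width: 0.0537
grip_force: 20.0
row [0.07, 0.05, 12.69, -0.002, 0.0, -0.004] n>= 2.5
```

```bash
python3 -m jog '[[0,0,4,0,0,0],[0,0,8,0,0,0],[0,0,11,0,0,0],[0,0,12.3,0,0,0],[0,0,12.7,0,0,0],[0,0,12.7,0,0,0],[0,0,12.7,0,0,0]]'; python3 -m jog '[[0,0,0,0,0,0],[0,0,0,0,0,0],[0,0,0,0,0,0],[0,0,0,0,0,0],[0,0,-3,0,0,0],[0,0,-7,0,0,0],[0,0,-11,0,0,0],[0,0,-14,0,0,0]]' 100; python3 -c "
from h import *
to([.4158,.4002,.20],-.0597)"
```

```text
time_s: 13.8
ee_pos: [0.5411, 0.0265, 0.2495]
eef_rot: [3.141, -0.0, 1.509]
force: [0.4, 0.3, -1.1]
grip_width: 0.0537
grip_force: 20.0
time_s: 14.6
ee_pos: [0.5409, 0.0261, 0.3914]
eef_rot: [3.139, -0.0, 1.509]
force: [0.3, -0.0, -0.6]
grip_width: 0.0938
grip_force: 0.0
row [36.57, -14.81, 1.07, 0.002, -0.0, -0.002] n>= 7.9
```

```bash
python3 -m jog '[[4.5,-1.8,0,0,0,0],[9,-3.6,0,0,0,0],[13.5,-5.4,0,0,0,0],[18,-7.2,0,0,0,0],[22,-9,0,0,0,0],[26,-10.8,0,0,0,0],[30,-12.6,0,0,0,0],[30,-12.6,0,0,0,0]]' >/dev/null; python3 -m jog '[[4,-1.4,0.5,0,0,0],[6.6,-2.2,1,0,0,0],[6.6,-2.2,1,0,0,0],[6.6,-2.2,1,0,0,0]]'; python3 -c "
from h import *
to([.4158,.4002,.0565],-.0597)"
```

```text
time_s: 15.8
ee_pos: [0.4162, 0.4003, 0.3784]
eef_rot: [-3.141, 0.001, 1.509]
force: [0.2, 0.1, 0.4]
grip_width: 0.0938
grip_force: 0.0
row [-0.01, -0.03, 14.15, -0.0, 0.001, -0.002] n>= 2.8
```

```bash
python3 -m jog '[[0,0,4,0,0,0],[0,0,8,0,0,0],[0,0,12,0,0,0],[0,0,13.5,0,0,0],[0,0,14.1,0,0,0],[0,0,14.1,0,0,0]]'>/dev/null; python3 -m jog '[[0,0,0,0,0,0],[0,0,0,0,0,0],[0,0,0,0,0,0],[0,0,0,0,0,0],[0,0,0,0,0,0],[0,0,0,0,0,0],[0,0,0,0,0,0]]' 20; python3 -m jog '[[0,0,-3,0,0,0],[0,0,-7,0,0,0],[0,0,-11,0,0,0],[0,0,-14,0,0,0],[0,0,-14,0,0,0]]' ; python3 -m jog '[[-4.5,1.6,0,0,0,0],[-9,3.2,0,0,0,0],[-13.5,4.8,0,0,0,0],[-18,6.4,0,0,0,0],[-22,8,0,0,0,0],[-26,9.6,0,0,0,0],[-30,11.2,0,0,0,0],[-30,11.2,0,0,0,0]]';python3 -c "
from h import *
to(cw(0,-.008,.205),-.0597)"
```

```text
time_s: 17.1
ee_pos: [0.4161, 0.4006, 0.2378]
eef_rot: [3.141, -0.0, 1.509]
force: [-2.3, -1.0, 2.8]
grip_width: 0.0537
grip_force: 20.0
time_s: 17.6
ee_pos: [0.4161, 0.4006, 0.3817]
eef_rot: [3.137, -0.004, 1.509]
force: [0.6, 0.0, -2.2]
grip_width: 0.0534
grip_force: 20.0
time_s: 18.4
ee_pos: [0.5101, 0.0903, 0.376]
eef_rot: [-3.14, 0.001, 1.504]
force: [0.2, 0.1, -2.4]
grip_width: 0.0537
grip_force: 20.0
row [-11.8, 3.57, -0.93, -0.002, 0.001, -0.007] n>= 2.5
```

```bash
python3 -m jog '[[-4,1.2,0,0,0,0],[-8,2.4,0,0,0,0],[-11,3.5,0,0,0,0],[-11.8,3.57,0,0,0,0],[-11.8,3.57,0,0,0,0],[-11.8,3.57,0,0,0,0]]' ;python3 -c "
from h import *
to(cw(0,-.008,.0685),-.0597)"
```

```text
time_s: 19.0
ee_pos: [0.5374, -0.0248, 0.377]
eef_rot: [-3.14, -0.0, 1.509]
force: [0.0, -0.2, -2.4]
grip_width: 0.0541
grip_force: 20.0
row [-0.5, 0.1, 12.81, -0.001, -0.0, -0.002] n>= 2.6
```

```bash
python3 -m jog '[[-0.5,0.1,3,0,0,0],[-0.5,0.1,7,0,0,0],[-0.5,0.1,10,0,0,0],[-0.5,0.1,12.3,0,0,0],[-0.5,0.1,12.8,0,0,0],[-0.5,0.1,12.8,0,0,0],[-0.5,0.1,12.8,0,0,0]]'; python3 -m jog '[[0,0,0,0,0,0],[0,0,0,0,0,0],[0,0,0,0,0,0],[0,0,0,0,0,0],[0,0,-3,0,0,0],[0,0,-7,0,0,0],[0,0,-11,0,0,0],[0,0,-14,0,0,0]]' 100; python3 -m jog '[[-4,0,0,0,0,0],[-8,0,0,0,0,0],[-11,0,0,0,0,0],[-11,0,0,0,0,0]]'; python3 -c "
from h import *
snap('wrist','w3')
k=lambda u,v:np.array([215+(u)/3.6,160+(v)/3.6])
w=onz('top0',*k(402,205),.084);c,s=np.cos(CASE[2]),np.sin(CASE[2]);d=w[:2]-CASE[:2];print('jaw case',c*d[0]+s*d[1],-s*d[0]+c*d[1])
to(cw(0,-.13,.2),-.0597)"
```

```text
time_s: 19.7
ee_pos: [0.5384, -0.0301, 0.2505]
eef_rot: [3.141, 0.0, 1.51]
force: [-0.1, -0.5, -2.4]
grip_width: 0.0536
grip_force: 20.0
time_s: 20.5
ee_pos: [0.5381, -0.0309, 0.3923]
eef_rot: [3.139, 0.0, 1.509]
force: [0.3, -0.3, -0.2]
grip_width: 0.094
grip_force: 0.0
time_s: 20.9
ee_pos: [0.531, -0.1435, 0.3896]
eef_rot: [3.142, 0.0, 1.505]
force: [0.6, 0.1, -0.1]
grip_width: 0.0937
grip_force: 0.0
jaw case 9.85946521007107e-05 -0.12794914913914074
row [-0.97, 0.01, 0.92, -0.0, -0.0, -0.005] n>= 0.3
```

View pics/w3.png

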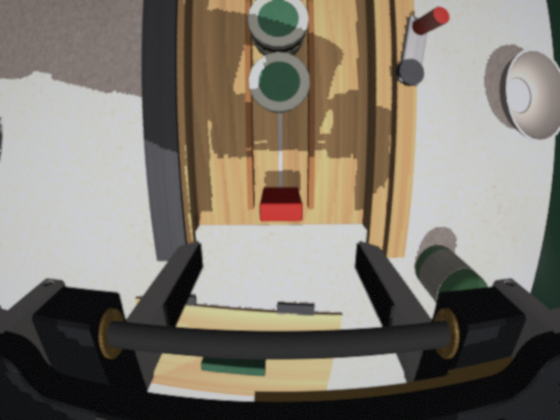

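```bash
python3 -m jog '[[-0.8,0,3,0,0,0],[-0.8,0,7,0,0,0],[-0.8,0,11,0,0,0],[-0.8,0,14,0,0,0],[-0.8,0,14.7,0,0,0],[-0.8,0,14.7,0,0,0]]'; python3 -m jog '[[0,0,0,0,0,0],[0,0,0,0,0,0],[0,0,0,0,0,0],[0,0,0,0,0,0],[0,0,0,0,0,0],[0,0,0,0,0,0],[0,0,0,0,0,0],[0,0,0,0,0,0]]' 10 40;  python3 -c "
from h import *
snap('wrist','w4'); to(cw(0,-.03,.062),-.0597)"
```

```text
time_s: 21.55
ee_pos: [0.5311, -0.1479, 0.2425]
eef_rot: [-3.14, -0.0, 1.51]
force: [0.4, -0.8, 1.0]
grip_width: 0.0941
grip_force: 0.0
time_s: 22.35
ee_pos: [0.5317, -0.1487, 0.2428]
eef_rot: [3.138, 0.0, 1.509]
force: [14.9, -1.8, -9.3]
grip_width: 0.0396
grip_force: 40.0
row [9.7, -0.12, 0.03, 0.004, 0.001, -0.002] n>= 1.9
```

View pics/w4.png

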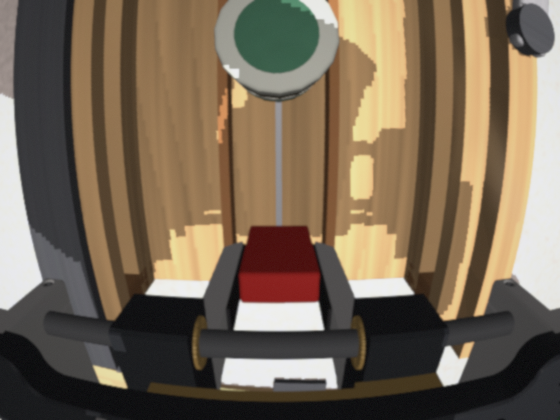

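```bash
python3 -m jog '[[2,0.1,0,0,0,0],[4,0.1,0,0,0,0],[6,0.1,0,0,0,0],[7.5,0.1,0,0,0,0],[7.5,0.1,0,0,0,0],[7.5,0.1,0,0,0,0]]'; for i in 1 2 3 4; do python3 -m jog '[[0.15,0,0,0,0,0],[0.3,0,0,0,0,0],[0.3,0,0,0,0,0],[0.3,0,0,0,0,0]]' | egrep 'ee_pos|force: \['; done;  python3 -c "
from h import *
snap('scene','s1'); snap('wrist','w5'); to(cw(0,-.03,.062),-.0597)"
```

```text
time_s: 23.0
ee_pos: [0.5369, -0.0732, 0.2428]
eef_rot: [3.141, -0.001, 1.51]
force: [4.6, 5.4, -0.3]
grip_width: 0.0394
grip_force: 40.0
ee_pos: [0.5369, -0.0714, 0.2428]
force: [4.2, -3.8, -1.4]
ee_pos: [0.5371, -0.0685, 0.2427]
force: [4.2, -5.2, -1.3]
ee_pos: [0.5373, -0.0656, 0.2428]
force: [4.7, -5.0, -1.6]
ee_pos: [0.5375, -0.0627, 0.2428]
force: [4.0, -5.9, -1.0]
row [1.09, -0.15, 0.04, 0.001, 0.001, -0.002] n>= 0.2
```

```bash
for i in 1 2 3 4; do python3 -m jog '[[0.2,0,0,0,0,0],[0.2,0,0,0,0,0],[0.2,0,0,0,0,0],[0.2,0,0,0,0,0]]' | egrep 'ee_pos|force: \['; done;  python3 -c "
from h import *
snap('scene','s2'); to(cw(0,-.03,.062),-.0597)
A=[cv2.resize(cv2.imread(f'pics/{n}.png')[210:290,250:345],(380,320),interpolation=cv2.INTER_CUBIC) for n in('s0','s2')]
cv2.imwrite('pics/c5.png',np.hstack(A))"
```

```text
ee_pos: [0.5376, -0.0608, 0.2428]
force: [3.2, -8.0, -1.9]
ee_pos: [0.5377, -0.0588, 0.2427]
force: [2.9, -8.7, -0.8]
ee_pos: [0.5378, -0.0568, 0.2428]
force: [2.9, -7.5, -0.9]
ee_pos: [0.538, -0.0549, 0.2428]
force: [2.5, -8.5, -0.8]
row [0.31, -0.15, 0.04, 0.001, 0.002, -0.002] n>= 0.1
```

View pics/c5.png

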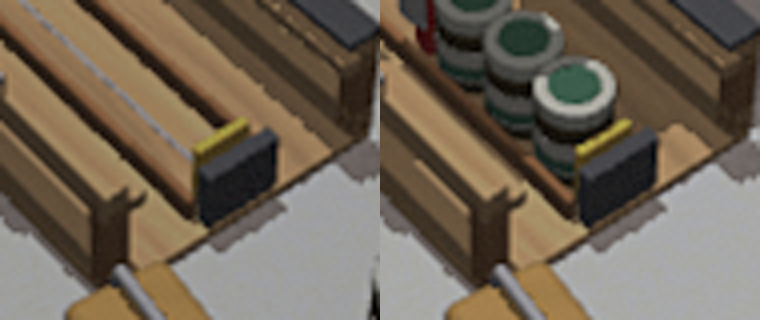

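```bash
for i in 1 2 3 4 5; do python3 -m jog '[[0.1,0,0,0,0,0],[0.1,0,0,0,0,0],[0.1,0,0,0,0,0],[0.1,0,0,0,0,0],[0.1,0,0,0,0,0]]' | egrep 'ee_pos|force: \['; python3 -c "
from h import *
print(ctrl.get_obs()['force'].round(2))"; done;  python3 -c "
from h import *
snap('scene','s3'); to(cw(0,-.03,.062),-.0597)
A=[cv2.resize(cv2.imread(f'pics/{n}.png')[225:275,280:330],(400,400),interpolation=cv2.INTER_CUBIC) for n in('s2','s3')]
cv2.imwrite('pics/c6.png',np.hstack(A))"
```

```text
ee_pos: [0.538, -0.054, 0.2428]
force: [2.9, -10.2, -0.8]
[  2.94 -10.18  -0.84]
ee_pos: [0.5381, -0.0531, 0.2427]
force: [3.0, -10.9, -1.1]
[  3.04 -10.87  -1.14]
ee_pos: [0.5381, -0.0522, 0.2428]
force: [3.1, -11.3, -1.3]
[  3.1  -11.29  -1.29]
ee_pos: [0.5382, -0.0512, 0.2427]
force: [2.6, -11.2, -0.9]
[  2.58 -11.24  -0.9 ]
ee_pos: [0.5382, -0.0502, 0.2428]
force: [2.1, -12.1, -0.7]
[  2.1  -12.13  -0.73]
row [-0.16, -0.15, 0.04, 0.001, 0.002, -0.003] n>= 0.0
```

View pics/c6.png

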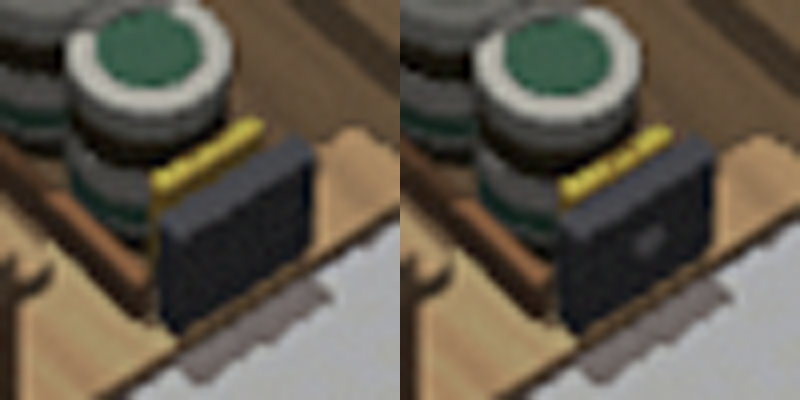

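```bash
python3 - <<'E'
from h import *
for l in [(0,.135,.06),(0,.141,.06)]: print(proj('s0',cw(*l)))
def yel(n):
    im=cv2.imread(f'pics/{n}.png')[235:262,296:318].astype(float); w=np.clip(np.minimum(im[:,:,1],im[:,:,2])-im[:,:,0]-45,0,40); ys,xs=np.mgrid[235:262,296:318]; return (w>0).sum(),(w*xs).sum()/w.sum(),(w*ys).sum()/w.sum()
def cap(n):
    im=cv2.imread(f'pics/{n}.png')[222:244,285:312].astype(float); w=np.clip(im[:,:,1]-im[:,:,2]-15,0,30); ys,xs=np.mgrid[222:244,285:312]; return (w*xs).sum()/w.sum(),(w*ys).sum()/w.sum()
for n in('s0','s1','s2','s3'):
    print(n,yel(n))
    if n!='s0':
        c=cap(n); w=onz(n,*c,.085); d=w[:2]-CASE[:2];cc,s=np.cos(CASE[2]),np.sin(CASE[2]); print(c,cc*d[0]+s*d[1],-s*d[0]+cc*d[1])
# ECC-like: match upper yellow strip template
t=cv2.imread('pics/s0.png'); 
for n in('s0','s1','s2','s3'):
    im=cv2.imread(f'pics/{n}.png'); row=[]
    for (a,b,c,d) in [(300,238,316,250)]:
        up=lambda z:cv2.resize(z,None,fx=10,fy=10,interpolation=cv2.INTER_CUBIC)
        tt=up(t[b:d,a:c]); I=up(im[b-5:d+5,a-5:c+5]); r=cv2.matchTemplate(I,tt,cv2.TM_CCOEFF_NORMED); _,m,_,p=cv2.minMaxLoc(r); row.append((m,p[0]/10-5,p[1]/10-5))
    print(n,row)
E
```

```text
[304.23750182 242.30585487]
[305.70944674 243.65391215]
s0 (np.int64(46), np.float64(304.65688073394494), np.float64(243.21100917431193))
s1 (np.int64(47), np.float64(304.74635332252836), np.float64(243.17990275526742))
(np.float64(296.2662942271881), np.float64(229.23153320918684)) 0.0016068649609012617 0.10351648759955784
s2 (np.int64(42), np.float64(305.2627345844504), np.float64(243.85165326184094))
(np.float64(297.74970963995355), np.float64(230.6144018583043)) 0.0016945734411992382 0.10974908539216559
s3 (np.int64(42), np.float64(306.3422509225092), np.float64(244.89944649446494))
(np.float64(298.6429770565193), np.float64(231.4840514829323)) 0.001830337629400291 0.11358753481068137
s0 [(0.9992054104804993, 0.0, 0.0)]
s1 [(0.6481688618659973, -0.20000000000000018, 0.5)]
s2 [(0.5982157588005066, 0.5999999999999996, 1.0)]
s3 [(0.5449370741844177, 1.7000000000000002, 2.0999999999999996)]
```

```bash
python3 -m jog '[[0,0,0,0,0,0],[0,0,0,0,0,0],[0,0,0,0,0,0],[0,0,0,0,0,0],[0,0,-3,0,0,0],[0,0,-7,0,0,0],[0,0,-11,0,0,0],[0,0,-11.5,0,0,0]]' 70; python3 -m jog '[[4,0,0,0,0,0],[8,0,0,0,0,0],[12,0,0,0,0,0],[15,0,0,0,0,0],[15,0,0,0,0,0],[15,0,0,0,0,0],[15,0,0,0,0,0]]'; python3 -c "
from h import *
c=snap('wrist','w6'); snap('scene','s4'); print(c['intrinsics'][0], -c['R'].T@c['t'], c['R'][2]); d=np.load('pics/w2.npz'); print(-d['R'].T@d['t'])
for f in('w2','w6'):
  for l in [(0,.135,.06),(0,.141,.06),(-.02,.135,.06),(.02,.135,.06)]: print(f,l,proj(f,cw(*l)).round(1))
def z(f,n):
  u,v=proj(f,cw(0,.14,.06)).astype(int); return cv2.resize(cv2.imread(f'pics/{f}.png')[max(0,v-40):v+40,u-50:u+50],(400,320),interpolation=cv2.INTER_CUBIC)
cv2.imwrite('pics/c7.png',np.hstack([z('w2',0),z('w6',0)]))
"
```

```text
time_s: 29.7
ee_pos: [0.5385, -0.0488, 0.3625]
eef_rot: [3.134, 0.001, 1.509]
force: [0.9, -0.9, 0.5]
grip_width: 0.0657
grip_force: 0.0
time_s: 30.4
ee_pos: [0.5474, 0.1, 0.3573]
eef_rot: [-3.141, 0.0, 1.508]
force: [-0.5, -0.8, -0.1]
grip_width: 0.0655
grip_force: 0.0
[325.1922621    0.         278.46940673] [0.55324953 0.18125235 0.33744035] [-0.01866961 -0.27812514 -0.9603634 ]
[0.5501973  0.16806668 0.33863722]
w2 (0, 0.135, 0.06) [278.4 180.9]
w2 (0, 0.141, 0.06) [278.4 174.1]
w2 (-0.02, 0.135, 0.06) [255.6 181. ]
w2 (0.02, 0.135, 0.06) [301.3 180.9]
w6 (0, 0.135, 0.06) [276.  195.9]
w6 (0, 0.141, 0.06) [276.  189.3]
w6 (-0.02, 0.135, 0.06) [253.3 196. ]
w6 (0.02, 0.135, 0.06) [298.8 195.9]
```

View pics/c7.png

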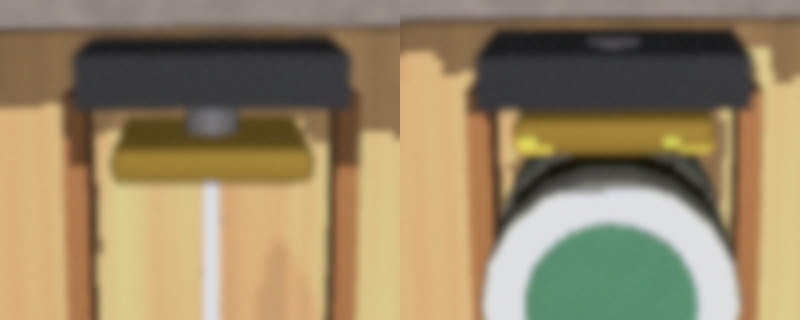

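Pad front edge moved from v=180 (w2, y≈135.8) to v≈188.8 (w6, y≈141.5), so it is pressed about 5.7 mm and I'll leave it there. Now the lid. First I'll check whether it has moved.

```bash
python3 - <<'E'
from h import *
snap('top','top2')
for n in('top0','top2'):
    im=cv2.imread(f'pics/{n}.png'); hsv=cv2.cvtColor(im,cv2.COLOR_BGR2HSV); m=((hsv[:,:,1]>60)&(hsv[:,:,0]<30)&(hsv[:,:,0]>10)).astype(np.uint8); m[:, :360]=0; m[:,445:]=0; m[:185]=0;m[310:]=0
    c=max(cv2.findContours(m,0,1)[0],key=cv2.contourArea); print(n,cv2.minAreaRect(c))
p,R=tcp()
to([.4508,-.384,.20],-1.6971)
E
```

```text
top0 ((398.034912109375, 245.73800659179688), (54.18711853027344, 89.73916625976562), 7.594643592834473)
top2 ((398.039306640625, 245.70526123046875), (54.18711853027344, 89.80524444580078), 7.594643592834473)
row [-48.9, -6.59, -2.28, -0.0, -0.0, -1.508] n>= 10.1
```

```bash
python3 -m jog '[[-2,-0.3,-4,0,0,0],[-5,-0.7,-5,0,0,0.1],[-9,-1.2,-5,0,0,0.24],[-13,-1.8,-5,0,0,0.38],[-17,-2.3,-5,0,0,0.52],[-21,-2.8,-5,0,0,0.66],[-25,-3.3,-5,0,0,0.8],[-25,-3.3,-5,0,0,0.8]]' 100; python3 -c "
from h import *
y=np.array([np.cos(-1.6971),np.sin(-1.6971),0]);p,R=tcp();T=Rn.from_matrix(np.c_[np.cross(y,[0,0,-1]),y,[0,0,-1]]);print(R.inv().apply(np.array([.4508,-.384,.20+.1804])-p)*100,(R.inv()*T).as_rotvec())"
```

```text
time_s: 31.35
ee_pos: [0.4979, -0.1507, 0.4077]
eef_rot: [3.141, 0.0, 0.699]
force: [0.2, -0.1, 0.0]
grip_width: 0.0937
grip_force: 0.0
[-18.61983018  14.82651268   2.74190868] [6.34805691e-04 1.62029574e-04 8.25447138e-01]
```

```bash
python3 -m jog '[[-3,2.4,0.5,0,0,0.14],[-6,4.8,1,0,0,0.28],[-9,7.2,1.5,0,0,0.42],[-12,9.6,2,0,0,0.56],[-15,12,2.5,0,0,0.7],[-18,14.4,2.7,0,0,0.825],[-18.6,14.8,2.7,0,0,0.825],[-18.6,14.8,2.7,0,0,0.825]]'; python3 -c "
from h import *
snap('wrist','w7'); to([.4508,-.384,.029],-1.6971); print(proj('w7',[.4508,-.384,.042]))"
```

```text
time_s: 32.15
ee_pos: [0.4538, -0.3807, 0.3803]
eef_rot: [-3.141, 0.0, -0.116]
force: [0.6, 0.1, -0.1]
grip_width: 0.0937
grip_force: 0.0
row [-0.28, 0.47, 17.11, -0.0, 0.0, 0.012] n>= 3.4
[282.37895664 201.28285664]
```

View pics/w7.png

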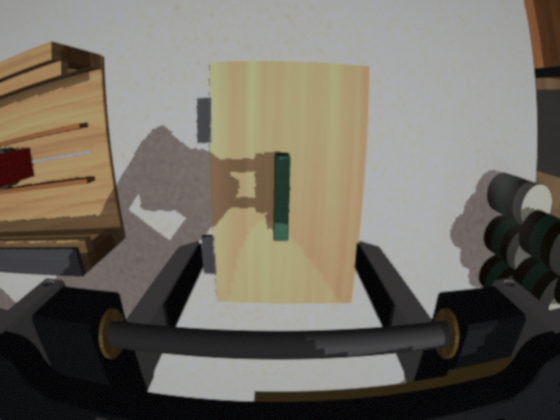

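The lid is unmoved in w7: handle centre near (281,197), predicted (282,201). I'll grasp it.

```bash
python3 -m jog '[[-0.1,0.1,4,0,0,0],[-0.1,0.2,8,0,0,0],[-0.1,0.2,12,0,0,0],[-0.1,0.2,15,0,0,0],[-0.1,0.2,16.5,0,0,0],[-0.1,0.2,17.1,0,0,0],[-0.1,0.2,17.1,0,0,0]]'; python3 -c "
from h import *
to([.4508,-.384,.029],-1.6971)";python3 -m jog '[[0,0,0,0,0,0],[0,0,0,0,0,0],[0,0,0,0,0,0],[0,0,0,0,0,0],[0,0,0,0,0,0],[0,0,0,0,0,0],[0,0,0,0,0,0],[0,0,0,0,0,0]]' 0 60;python3 -m jog '[[0,0,0,0,0,0],[0,0,0,0,0,0],[0,0,0,0,0,0],[0,0,0,0,0,0],[0,0,0,0,0,0],[0,0,0,0,0,0],[0,0,0,0,0,0],[0,0,0,0,0,0]]'
```

```text
time_s: 32.9
ee_pos: [0.4534, -0.3816, 0.2102]
eef_rot: [3.141, -0.0, -0.115]
force: [0.7, 0.2, -0.4]
grip_width: 0.094
grip_force: 0.0
row [-0.23, 0.27, 0.08, 0.0, -0.0, 0.011] n>= 0.1
time_s: 33.7
ee_pos: [0.4529, -0.382, 0.2096]
eef_rot: [-3.142, 0.0, -0.116]
force: [-0.3, -0.4, -0.8]
grip_width: 0.0334
grip_force: 0.0
time_s: 34.5
ee_pos: [0.4529, -0.382, 0.2096]
eef_rot: [3.142, -0.0, -0.116]
force: [0.4, -0.1, -0.5]
grip_width: 0.0159
grip_force: 60.0
```

```bash
cat >> h.py <<'E'
G=.0292; YO=-.0023
def lidrow(xh,yc,zh,th):
    """row to bring lid hook line to case (xh,yc,zh) at tilt th"""
    c=CASE[2]; C=Rn.from_euler('z',c)
    u=C.apply([np.cos(th),0,np.sin(th)]); n=C.apply([-np.sin(th),0,np.cos(th)]); yv=C.apply([0,1,0])
    H=np.array(cw(xh,yc,zh)); P=H+.094*u+(G+ctrl.tcp_to_grasp)*n-YO*yv
    T=Rn.from_matrix(np.c_[yv,u,-n]); p,R=tcp()
    rv=(R.inv()*T).as_rotvec(); d=R.inv().apply(P-p)*100
    print('row',d.round(2),rv.round(3),'P',P.round(3))
E
python3 -m jog '[[0,0,-1,0,0,0],[0,0,-3,0,0,0],[0,0,-6,0,0,0],[0,0,-10,0,0,0],[0,0,-14,0,0,0],[0,0,-18,0,0,0],[0,0,-21,0,0,0],[0,0,-21,0,0,0]]'; python3 -c "
from h import *
lidrow(-.078,0,.20,0)"
```

```text
time_s: 35.3
ee_pos: [0.4527, -0.3817, 0.4248]
eef_rot: [3.137, -0.006, -0.116]
force: [-0.7, -0.3, -2.2]
grip_width: 0.0158
grip_force: 60.0
row [  5.91 -37.07   1.39] [ 8.000e-03 -1.000e-03 -1.627e+00] P [ 0.555 -0.02   0.41 ]
```

```bash
python3 -m jog '[[0.4,-2,0,0,0,-0.1],[0.8,-5,0,0,0,-0.22],[1.2,-8,0,0,0,-0.34],[1.7,-11,0,0,0,-0.46],[2.2,-14,0,0,0,-0.58],[2.6,-17,0,0,0,-0.7],[3,-20,0,0,0,-0.8],[3,-20,0,0,0,-0.8]]'; python3 -c "
from h import *
lidrow(-.078,0,.205,0)"
```

```text
time_s: 36.1
ee_pos: [0.5063, -0.1841, 0.4188]
eef_rot: [-3.14, 0.0, 0.69]
force: [0.5, -0.0, -1.9]
grip_width: 0.0157
grip_force: 60.0
row [14.13 -9.55  0.44] [-0.002 -0.001 -0.821] P [ 0.555 -0.02   0.415]
```

```bash
python3 -m jog '[[2,-1.4,0,0,0,-0.12],[4,-2.8,0,0,0,-0.24],[6,-4.2,0,0,0,-0.36],[8.5,-5.8,0,0,0,-0.48],[11,-7.4,0.2,0,0,-0.6],[13,-8.8,0.3,0,0,-0.72],[14.1,-9.5,0.4,0,0,-0.821],[14.1,-9.5,0.4,0,0,-0.821]]'; python3 -c "
from h import *
lidrow(-.078,0,.16,.2)"
```

```text
time_s: 36.9
ee_pos: [0.5553, -0.0233, 0.4146]
eef_rot: [-3.14, -0.0, 1.507]
force: [1.0, -0.0, -2.3]
grip_width: 0.0158
grip_force: 60.0
row [ 0.26 -4.45  3.06] [-0.202  0.    -0.004] P [ 0.511 -0.018  0.384]
```

```bash
python3 -m jog '[[0.1,-0.8,0.6,-0.04,0,0],[0.1,-1.6,1.2,-0.08,0,0],[0.2,-2.4,1.8,-0.12,0,0],[0.26,-3.4,2.4,-0.16,0,0],[0.26,-4.45,3.06,-0.202,0,-0.004],[0.26,-4.45,3.06,-0.202,0,-0.004],[0.26,-4.45,3.06,-0.202,0,-0.004]]'; python3 -c "
from h import *
lidrow(-.076,0,.0945,.2);snap('top','top3')
# lid fit from top3 : wood edges by code
im=cv2.imread('pics/top3.png'); hsv=cv2.cvtColor(im,cv2.COLOR_BGR2HSV)
for l in [(-.08,.145),(-.08,-.145),(.094,.145),(.094,-.145)]:
  th=.2;x=-.078+(l[0]+.094)*np.cos(th);z=.16+(l[0]+.094)*np.sin(th)+.006; print(l,proj('top3',cw(x,l[1],z)).round(1))
"
```

```text
time_s: 37.6
ee_pos: [0.511, -0.0193, 0.3852]
eef_rot: [2.941, 0.0, 1.506]
force: [-0.2, -0.1, -2.1]
grip_width: 0.0159
grip_force: 60.0
row [ 0.14 -1.13  6.57] [ 0.001  0.001 -0.005] P [ 0.513 -0.018  0.319]
(-0.08, 0.145) [232.1 229.8]
(-0.08, -0.145) [335.3 237.6]
(0.094, 0.145) [236.1 167.4]
(0.094, -0.145) [341.  175.5]
```

```bash
python3 -m jog '[[0.1,-0.2,1.2,0,0,0],[0.14,-0.4,2.5,0,0,0],[0.14,-0.6,3.8,0,0,0],[0.14,-0.9,5,0,0,0],[0.14,-1.1,6,0,0,-0.004],[0.14,-1.13,6.5,0,0,-0.004],[0.14,-1.13,6.5,0,0,-0.004],[0.14,-1.13,6.5,0,0,-0.004]]'; python3 -c "
from h import *
lidrow(-.076,0,.0945,.2);lidrow(-.095,0,.0945,.2)"
```

```text
time_s: 38.45
ee_pos: [0.5131, -0.0173, 0.3194]
eef_rot: [2.939, 0.001, 1.513]
force: [-0.4, -0.1, -2.2]
grip_width: 0.0158
grip_force: 60.0
row [-0.07 -0.02  0.08] [0.002 0.001 0.002] P [ 0.513 -0.018  0.319]
row [-0.07 -1.88 -0.3 ] [0.002 0.001 0.002] P [ 0.494 -0.017  0.319]
```

```bash
python3 -m jog '[[0,-0.3,0,0,0,0],[0,-0.6,-0.05,0,0,0],[0,-0.9,-0.1,0,0,0],[0,-0.9,-0.1,0,0,0],[0,-0.9,-0.1,0,0,0]]'|grep -v grip; python3 -m jog '[[0,-0.2,-0.05,0,0,0],[0,-0.4,-0.1,0,0,0],[0,-0.6,-0.13,0,0,0],[0,-0.6,-0.13,0,0,0]]'|grep -v grip;python3 -m jog '[[0,-0.15,-0.03,0,0,0],[0,-0.3,-0.06,0,0,0],[0,-0.3,-0.06,0,0,0]]'; python3 -c "
from h import *
lidrow(-.095,0,.0945,.2)"
```

```text
time_s: 38.95
ee_pos: [0.504, -0.0168, 0.3185]
eef_rot: [2.939, 0.001, 1.513]
force: [0.5, 0.3, -3.2]
time_s: 39.35
ee_pos: [0.4977, -0.0164, 0.3184]
eef_rot: [2.94, 0.001, 1.513]
force: [-0.2, 0.1, -2.8]
time_s: 39.65
ee_pos: [0.4947, -0.0162, 0.3184]
eef_rot: [2.939, 0.001, 1.513]
force: [1.2, -0.3, -2.3]
grip_width: 0.0159
grip_force: 60.0
row [-0.07 -0.06 -0.03] [0.002 0.001 0.002] P [ 0.494 -0.017  0.319]
```

```bash
python3 -c "
from h import *
for z,t in [(.0942,.15),(.0939,.1),(.0936,.06),(.0934,.03),(.0930,.01),(.0925,0)]: lidrow(-.0945,0,z,t)"
```

```text
row [-0.07  1.02  0.51] [0.052 0.001 0.002] P [ 0.506 -0.018  0.315]
row [-0.07  2.02  1.08] [0.102 0.001 0.002] P [ 0.517 -0.018  0.312]
row [-0.07  2.8   1.59] [0.142 0.001 0.002] P [ 0.525 -0.019  0.308]
row [-0.07  3.38  1.99] [0.172 0.001 0.002] P [ 0.532 -0.019  0.306]
row [-0.07  3.75  2.29] [0.192 0.001 0.002] P [ 0.536 -0.019  0.304]
row [-0.07  3.92  2.47] [0.202 0.001 0.002] P [ 0.538 -0.019  0.302]
```

```bash
python3 -m jog '[[0,0.5,0.25,0.026,0,0],[0,1.02,0.51,0.052,0,0],[0,1.52,0.8,0.077,0,0],[0,2.02,1.08,0.102,0,0.002],[0,2.02,1.08,0.102,0,0.002],[0,2.02,1.08,0.102,0,0.002]]'; python3 -c "
from h import *
for z,t in [(.0939,.1),(.0936,.06),(.0934,.03),(.0930,.01),(.0925,0)]: lidrow(-.0945,0,z,t)"
```

```text
time_s: 40.25
ee_pos: [0.5169, -0.0175, 0.3116]
eef_rot: [3.042, 0.001, 1.511]
force: [1.2, 0.6, -2.5]
grip_width: 0.0157
grip_force: 60.0
row [-0.07 -0.01 -0.03] [-0.     0.001 -0.   ] P [ 0.517 -0.018  0.312]
row [-0.07  0.82  0.4 ] [ 0.04   0.001 -0.   ] P [ 0.525 -0.019  0.308]
row [-0.07  1.43  0.73] [ 0.07   0.001 -0.   ] P [ 0.532 -0.019  0.306]
row [-0.07  1.83  0.99] [ 0.09   0.001 -0.   ] P [ 0.536 -0.019  0.304]
row [-0.07  2.02  1.16] [ 0.1    0.001 -0.   ] P [ 0.538 -0.019  0.302]
```

```bash
python3 -m jog '[[0,0.4,0.2,0.02,0,0],[0,0.82,0.4,0.04,0,0],[0,1.13,0.57,0.055,0,0],[0,1.43,0.73,0.07,0,0],[0,1.43,0.73,0.07,0,0],[0,1.43,0.73,0.07,0,0]]'|grep -v grip; python3 -m jog '[[0,0.2,0.13,0.01,0,0],[0,0.4,0.26,0.02,0,0],[0,0.5,0.34,0.025,0,0],[0,0.59,0.43,0.03,0,0],[0,0.59,0.43,0.03,0,0],[0,0.59,0.43,0.03,0,0]]'; python3 -c "
from h import *
lidrow(-.0945,0,.092,0)"
```

```text
time_s: 40.85
ee_pos: [0.5317, -0.0184, 0.3058]
eef_rot: [3.112, 0.001, 1.511]
force: [0.9, 0.7, -2.0]
time_s: 41.45
ee_pos: [0.5377, -0.0188, 0.3018]
eef_rot: [3.142, 0.001, 1.511]
force: [1.1, 0.9, -3.2]
grip_width: 0.016
grip_force: 60.0
row [-0.07  0.04  0.02] [ 0.     0.001 -0.   ] P [ 0.538 -0.019  0.302]
```

```bash
python3 -m jog '[[0,0,0.1,0,0,0],[0,0,0.2,0,0,0],[0,0,0.2,0,0,0]]'; python3 -m jog '[[0,0,0,0,0,0],[0,0,0,0,0,0],[0,0,0,0,0,0],[0,0,0,0,0,0],[0,0,0,0,0,0],[0,0,-3,0,0,0],[0,0,-7,0,0,0],[0,0,-9,0,0,0]]' 60; python3 - <<'E'
from h import *
snap('wrist','w8');snap('top','top4');snap('scene','s5')
for l in [(-.097,0,.098),(0,.145,.098),(0,-.145,.098),(.094,.145,.098),(.094,-.145,.098)]: print(l,proj('w8',cw(*l)).round(1),proj('s5',cw(*l)).round(1))
a=cv2.resize(cv2.imread('pics/w8.png'),(450,338)); b=cv2.resize(cv2.imread('pics/s5.png')[140:300,180:360],(350,311),interpolation=cv2.INTER_CUBIC)
b=np.vstack([b,np.zeros((27,350,3),np.uint8)]); c=cv2.resize(cv2.imread('pics/top4.png')[160:260,215:355],(364,260),interpolation=cv2.INTER_CUBIC)
cv2.imwrite('pics/c8.png',np.vstack([np.hstack([a,b]),np.hstack([c,np.zeros((260,436,3),np.uint8)])]))
E
```

```text
time_s: 41.75
ee_pos: [0.5376, -0.0188, 0.3016]
eef_rot: [3.141, 0.001, 1.511]
force: [-9.5, 0.0, 18.1]
grip_width: 0.0152
grip_force: 60.0
time_s: 42.55
ee_pos: [0.5378, -0.0187, 0.3929]
eef_rot: [3.138, 0.001, 1.511]
force: [0.1, 0.5, -0.2]
grip_width: 0.0566
grip_force: 0.0
(-0.097, 0, 0.098) [172.  213.8] [300.1 188.7]
(0, 0.145, 0.098) [277.6  46.5] [307.1 234.8]
(0, -0.145, 0.098) [278.  343.1] [242.  176.3]
(0.094, 0.145, 0.098) [386.8  52.2] [278.1 252.3]
(0.094, -0.145, 0.098) [363.8 339.9] [214.5 190.2]
```

View pics/c8.png

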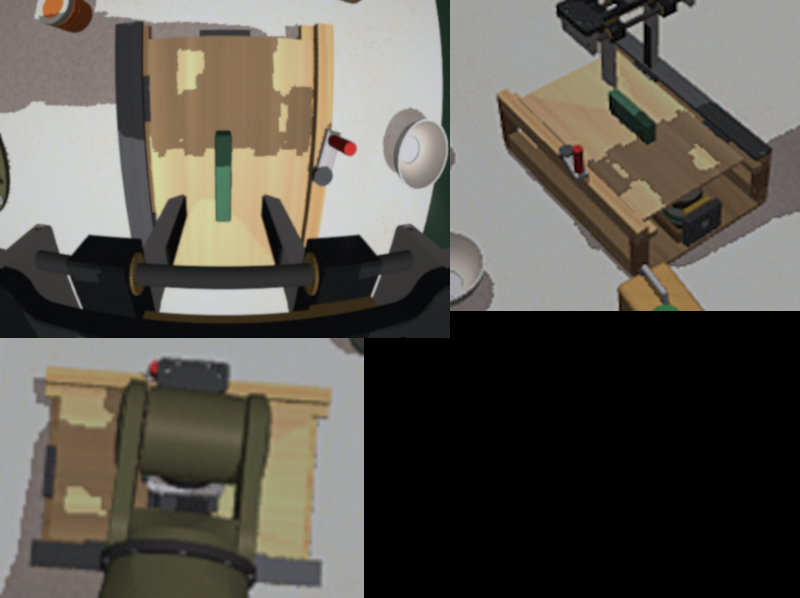

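The lid lies flat with its tabs under the lip, and its +y edge is at v≈47 against a predicted 46.5, so it is centred. Next is the lever: peg top near (436,184) and pin near (401,219) in w8.

```bash
python3 - <<'E'
from h import *
im=cv2.imread('pics/w8.png').astype(int)[150:215,390:460]; m=(im[:,:,2]-im[:,:,1]>60); ys,xs=np.nonzero(m); print(m.sum(),390+xs.min(),390+xs.max(),150+ys.min(),150+ys.max())
c,s=np.cos(CASE[2]),np.sin(CASE[2])
for uv,z in [((435.5,184),.158),((400.6,219),.118)]:
  w=onz('w8',*uv,z); d=w[:2]-CASE[:2]; x,y=c*d[0]+s*d[1],-s*d[0]+c*d[1]; print(w,x,y)
# candidates: project peg top for angles
for a in (-.6,-.5,-.4,-.3,-.2,-.1,0): print(a,proj('w8',cw(.106-.04*np.sin(a),.04*np.cos(a),.158)).round(1),proj('w8',cw(.106-.04*np.sin(a),.04*np.cos(a),.116)).round(1))
E
```

```text
232 427 443 176 193
[0.65611489 0.01209424 0.158     ] 0.11548289250063534 0.04085726108145621
[ 0.64468144 -0.02701733  0.118     ] 0.10640338562536442 0.0011332016425494498
-0.6 [449.1 194.6] [426.2 183. ]
-0.5 [445.7 191.8] [423.  180.5]
-0.4 [441.9 189.5] [419.5 178.4]
-0.3 [437.8 187.6] [415.8 176.8]
-0.2 [433.5 186.2] [411.9 175.5]
-0.1 [428.9 185.3] [407.8 174.7]
0 [424.2 184.9] [403.5 174.3]
```

```bash
python3 -c "
from h import *
to(cw(.1155,.039,.1445),-.0597)"
```

```text
row [3.6, 11.63, 6.59, 0.002, 0.001, -0.0] n>= 2.8
```

```bash
python3 -m jog '[[1,3,0,0,0,0],[2,6,0,0,0,0],[3,9,0,0,0,0],[3.6,11.6,0,0,0,0],[3.6,11.6,0,0,0,0],[3.6,11.6,3,0,0,0],[3.6,11.6,6.6,0,0,0],[3.6,11.6,6.6,0,0,0]]' 60 20; python3 -m jog '[[0,0,0,0,0,0],[0,0,0,0,0,0],[0,0,0,0,0,0],[0,0,0,0,0,0],[0,0,0,0,0,0],[0,0,0,0,0,0],[0,0,0,0,0,0],[0,0,0,0,0,0]]' 0; python3 -c "
from h import *
to(cw(.1155,.039,.1445),-.0597)
for a in (.2,.6,1.0,1.3,1.571): to(cw(.106-.04*np.sin(a),.04*np.cos(a),.1445),-.0597)"
```

```text
time_s: 43.5
ee_pos: [0.6544, 0.0101, 0.3178]
eef_rot: [-3.132, 0.001, 1.511]
force: [-0.3, -0.2, -0.2]
grip_width: 0.0567
grip_force: 0.0
time_s: 44.3
ee_pos: [0.6557, 0.0103, 0.3241]
eef_rot: [3.141, 0.001, 1.511]
force: [0.6, 0.2, 2.5]
grip_width: 0.0135
grip_force: 20.0
row [0.0, 0.03, -0.08, 0.001, 0.001, -0.0] n>= 0.0
row [0.02, -1.71, -0.08, 0.001, 0.001, -0.0] n>= 0.3
row [-0.6, -3.17, -0.08, 0.001, 0.001, -0.0] n>= 0.6
row [-1.74, -4.28, -0.08, 0.001, 0.001, -0.0] n>= 0.9
row [-2.83, -4.77, -0.08, 0.001, 0.001, -0.0] n>= 1.1
row [-3.9, -4.91, -0.08, 0.001, 0.001, -0.0] n>= 1.3
```

```bash
python3 -m jog '[[0.05,-0.85,0,0,0,0],[0.02,-1.71,0,0,0,0],[-0.25,-2.5,0,0,0,0],[-0.6,-3.17,0,0,0,0],[-1.15,-3.8,0,0,0,0],[-1.74,-4.28,0,0,0,0],[-2.3,-4.55,0,0,0,0],[-2.83,-4.77,0,0,0,0]]'; python3 -m jog '[[-0.5,-0.1,0,0,0,0],[-1.07,-0.14,0,0,0,0],[-1.07,-0.14,0,0,0,0],[-1.07,-0.14,0,0,0,0]]'; python3 -c "
from h import *
to(cw(.066,0,.1445),-.0597)"; python3 -m jog '[[0,0,0,0,0,0],[0,0,0,0,0,0],[0,0,0,0,0,0],[0,0,0,0,0,0],[0,0,-3,0,0,0],[0,0,-7,0,0,0],[0,-4,-11,0,0,0],[0,-8,-11,0,0,0]]' 60; python3 -m jog '[[0,-4,0,0,0,0],[0,-4,0,0,0,0],[0,-4,0,0,0,0]]'; python3 - <<'E'
from h import *
snap('wrist','w9');snap('scene','s6');snap('top','top5')
im=cv2.imread('pics/w9.png').astype(int); m=((im[:,:,2]-im[:,:,1]>60)&(im[:,:,2]-im[:,:,0]>60)).astype(np.uint8); n,_,st,ce=cv2.connectedComponentsWithStats(m)
print([(st[i].tolist(),ce[i].round(1).tolist()) for i in range(1,n) if st[i,4]>40])
for a in (1.4,1.57,1.7): print(a,[proj('w9',cw(.106-.04*np.sin(a),.04*np.cos(a),z)).round(1).tolist() for z in(.158,.116)])
# lid end edge check: colour profile in w9/top5 around predicted corners
for y in(.145,-.145): print(y,proj('w9',cw(.05,y,.098)).round(1),proj('top5',cw(.05,y,.098)).round(1))
E
```

```text
time_s: 45.1
ee_pos: [0.6066, -0.0149, 0.3246]
eef_rot: [3.137, -0.0, 1.511]
force: [13.2, 3.6, -1.1]
grip_width: 0.0136
grip_force: 20.0
time_s: 45.5
ee_pos: [0.605, -0.0255, 0.3246]
eef_rot: [3.136, 0.0, 1.511]
force: [13.1, 2.7, -1.1]
grip_width: 0.0139
grip_force: 20.0
row [-0.02, -0.07, -0.03, 0.005, 0.0, -0.0] n>= 0.0
time_s: 46.3
ee_pos: [0.5239, -0.0209, 0.4373]
eef_rot: [3.136, 0.001, 1.511]
force: [1.5, -0.5, -0.6]
grip_width: 0.0565
grip_force: 0.0
time_s: 46.6
ee_pos: [0.4843, -0.0185, 0.4345]
eef_rot: [3.14, 0.001, 1.511]
force: [-0.4, -0.5, 0.8]
grip_width: 0.0565
grip_force: 0.0
[([112, 0, 25, 18, 365], [123.2, 7.3]), ([409, 213, 14, 15, 170], [415.6, 219.8])]
1.4 [[415.6, 208.9], [399.3, 197.1]]
1.57 [[414.1, 216.3], [398.1, 203.7]]
1.7 [[413.8, 221.9], [397.9, 208.7]]
0.145 [382.9  57.7] [237.7 193.1]
-0.145 [364.5 316.3] [334.  200.5]
```

```bash
python3 - <<'E'
from h import *
def red(n,x0,y0,x1,y1):
    im=cv2.imread(f'pics/{n}.png').astype(int)[y0:y1,x0:x1]; m=((im[:,:,2]-im[:,:,1]>40)&(im[:,:,2]-im[:,:,0]>40)); ys,xs=np.nonzero(m); return m.sum(),(x0+xs.mean(),y0+ys.mean()) if m.sum() else None
P=lambda f,a,z:proj(f,cw(.106-.04*np.sin(a),.04*np.cos(a),z)).round(1).tolist()
print('top0',red('top0',255,160,295,185),P('top0',-.24,.158),P('top0',-.24,.137))
print('top5',red('top5',255,160,305,215)); print('s5',red('s5',220,190,260,240),P('s5',-.24,.137)); print('s6',red('s6',215,170,280,240))
for a in (1.3,1.45,1.57,1.7,1.85): print(a,'top',P('top5',a,.158),P('top5',a,.137),'s',P('s6',a,.137),'w9',P('w9',a,.158))
o=ctrl.get_obs(); print(o['time_s'])
# lid edges in top5: brightness rows across predicted edges
g=cv2.cvtColor(cv2.imread('pics/top5.png'),cv2.COLOR_BGR2HSV)[:,:,1]
print(g[190:197,228:246].mean(0).astype(int)); print(g[197:204,325:343].mean(0).astype(int))
E
```

```text
top0 (np.int64(19), (np.float64(274.42105263157896), np.float64(170.89473684210526))) [274.7, 170.4] [274.7, 171.8]
top5 (np.int64(4), (np.float64(288.5), np.float64(186.5)))
s5 (np.int64(43), (np.float64(245.11627906976744), np.float64(219.86046511627907))) [245.5, 221.3]
s6 (np.int64(33), (np.float64(250.57575757575756), np.float64(201.45454545454544)))
1.3 top [283.3, 187.6] [283.1, 188.8] s [254.3, 206.8] w9 [417.0, 204.6]
1.45 top [285.3, 188.2] [285.1, 189.3] s [253.3, 205.3] w9 [415.0, 211.1]
1.57 top [287.0, 188.4] [286.7, 189.6] s [252.3, 204.3] w9 [414.1, 216.3]
1.7 top [288.8, 188.5] [288.5, 189.6] s [251.0, 203.3] w9 [413.8, 221.9]
1.85 top [290.9, 188.2] [290.5, 189.3] s [249.4, 202.2] w9 [414.2, 228.1]
46.75
[  2   3   4   3   3  15  54 118 116  90  74  74  74  75  74  75  75  75]
[ 79  79  78  78  78  78  78  77  84 103  99  47   4   5   5   2   1   2]
```

Three cameras agree that the lever is at about 1.68 rad, 0.1 rad past square. I'll square it by closing the fingers along case y, centred on y=0, so the closing itself centres the peg.

```bash
python3 -m jog '[[0,0.5,0,0,0,0.14],[0,1,0,0,0,0.28],[0,1.5,0,0,0,0.42],[0,2,0,0,0,0.56],[0,2,0,0,0,0.7],[0,2,0,0,0,0.84],[0,2,0,0,0,0.97],[0,2,0,0,0,0.97]]'>/dev/null; python3 -c "
from h import *
to(cw(.066,0,.20),-.0597-np.pi/2)"
```

```text
row [8.2, 5.59, 5.28, 0.001, 0.001, 0.598] n>= 4.0
```

```bash
python3 -m jog '[[1.5,1,1,0,0,0.12],[3,2,2,0,0,0.24],[4.5,3,3,0,0,0.36],[6,4,4,0,0,0.48],[7.5,5,5,0,0,0.598],[8.2,5.6,5.3,0,0,0.598],[8.2,5.6,5.3,0,0,0.598],[8.2,5.6,5.3,0,0,0.598]]'; python3 -c "
from h import *
to(cw(.066,0.0005,.145),-.0597-np.pi/2)"
```

```text
time_s: 48.35
ee_pos: [0.6034, -0.0256, 0.381]
eef_rot: [3.141, 0.0, -0.053]
force: [0.4, 0.6, 0.5]
grip_width: 0.0565
grip_force: 0.0
row [0.09, -0.04, 5.56, 0.001, 0.0, 0.006] n>= 1.1
```

```bash
python3 -m jog '[[0.1,0,2,0,0,0.006],[0.1,0,4,0,0,0.006],[0.1,0,5.5,0,0,0.006],[0.1,0,5.5,0,0,0.006],[0.1,0,5.5,0,0,0.006]]' - 10; python3 -c "
from h import *
to(cw(.066,0.0005,.145),-.0597-np.pi/2)"; python3 -m jog '[[0,0,0,0,0,0],[0,0,0,0,0,0],[0,0,0,0,0,0],[0,0,0,0,0,0],[0,0,0,0,0,0],[0,0,0,0,0,0],[0,0,0,0,0,0],[0,0,0,0,0,0]]' 0;python3 -c "
from h import *
to(cw(.066,0.0005,.145),-.0597-np.pi/2)"
```

```text
time_s: 48.85
ee_pos: [0.6046, -0.0256, 0.3267]
eef_rot: [3.141, -0.001, -0.062]
force: [0.1, -0.3, 0.4]
grip_width: 0.0565
grip_force: 0.0
row [-0.03, -0.04, 0.13, 0.001, -0.001, -0.003] n>= 0.0
time_s: 49.65
ee_pos: [0.6045, -0.0258, 0.3259]
eef_rot: [3.14, 0.0, -0.063]
force: [-3.2, -3.0, 2.5]
grip_width: 0.0133
grip_force: 10.0
row [-0.02, -0.05, 0.05, 0.001, 0.0, -0.004] n>= 0.0
```

```bash
python3 -m jog '[[0,0,0,0,0,0],[0,0,0,0,0,0],[0,0,0,0,0,0],[0,0,0,0,0,0],[0,0,-3,0,0,0],[0,0,-7,0,0,0],[-4,0,-11,0,0,0],[-8,0,-11,0,0,0]]' 60; python3 -m jog '[[-5,0,-3,0,0,0],[-10,0,-5,0,0,0],[-13,0,-5,0,0,0],[-13,0,-5,0,0,0],[-13,0,-5,0,0,0],[-13,0,-5,0,0,0]]'; python3 - <<'E'
from h import *
snap('wrist','w10');snap('scene','s7');snap('top','top6')
def red(n,x0,y0,x1,y1):
    im=cv2.imread(f'pics/{n}.png').astype(int)[y0:y1,x0:x1]; m=((im[:,:,2]-im[:,:,1]>40)&(im[:,:,2]-im[:,:,0]>40)); ys,xs=np.nonzero(m); return m.sum(),(x0+xs.mean(),y0+ys.mean()) if m.sum() else None
P=lambda f,a,z:proj(f,cw(.106-.04*np.sin(a),.04*np.cos(a),z)).round(1).tolist()
print(red('top6',255,160,305,215),red('s7',215,170,280,240))
for a in (1.45,1.57,1.7): print(a,'top',P('top6',a,.158),'s',P('s7',a,.137),'w',P('w10',a,.158))
im=cv2.imread('pics/w10.png').astype(int); m=((im[:,:,2]-im[:,:,1]>60)&(im[:,:,2]-im[:,:,0]>60)).astype(np.uint8); n,_,st,ce=cv2.connectedComponentsWithStats(m)
print([(st[i].tolist(),ce[i].round(1).tolist()) for i in range(1,n) if st[i,4]>30])
g=lambda n:cv2.imread(f'pics/{n}.png').astype(int)
# bystanders: tin and bottle in top
for b in [(165,120,220,175),(345,130,385,175)]:
  x0,y0,x1,y1=b; print(np.abs(g('top0')[y0:y1,x0:x1]-g('top6')[y0:y1,x0:x1]).mean())
E
```

```text
time_s: 50.45
ee_pos: [0.5243, -0.0204, 0.4394]
eef_rot: [3.14, -0.006, -0.063]
force: [0.1, -0.6, 0.2]
grip_width: 0.0565
grip_force: 0.0
time_s: 51.05
ee_pos: [0.3957, -0.0123, 0.4856]
eef_rot: [3.141, 0.0, -0.063]
force: [0.0, -0.0, -0.7]
grip_width: 0.0564
grip_force: 0.0
(np.int64(20), (np.float64(287.05), np.float64(188.25))) (np.int64(26), (np.float64(251.0769230769231), np.float64(201.15384615384616)))
1.45 top [285.3, 188.2] s [253.3, 205.3] w [273.5, -10.6]
1.57 top [287.0, 188.4] s [252.3, 204.3] w [278.5, -10.4]
1.7 top [288.8, 188.5] s [251.0, 203.3] w [284.0, -10.7]
[([112, 235, 20, 21, 322], [121.6, 244.9])]
0.9133884297520661
0.9107407407407407
```

```bash
python3 -c "
from station import ctrl
print(ctrl.hand_in())"
```

```text
the job is handed in; nothing more can be done
None
```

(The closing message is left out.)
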